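Fill the empty places of the sample carousel

TASK

Two of the six pockets of the sample carousel are empty, one of them under the clear splash shield: put a spare white cell from the steel tray into each, fully down and upright, turning the carousel by its hand knob to bring the covered pocket out into the open. Set the cells down rather than dropping them, leave the other four cells in their pockets, do not lean on the station, and do not disturb the other things on the bench.

Things in the scene. Friction and masses are not known exactly. Their poses are not given: they have to be found in the camera images.
- station: Fixed measuring station on a black breadboard (360 x 460 x 12 mm). Origin: on the bench, on the carousel's vertical axis. In its axes the positioner (black column with stepper motors, 360 mm tall, 215 mm and more from the axis) stands towards -y. Nothing covers the other side of the carousel.
- shield (a point): Centre of the clear acrylic splash shield over the positioner's side of the carousel (station's axes: x -85 to 85, y -200 to -45, z 104 to 108 mm). Above it a cantilever 44 mm wide runs along y from -75 mm outwards (top z 126 mm) with a white probe clamp up to z 142 mm at y -100. Cells pass under it with 11 mm to spare but can not be put in or taken out there.
- turntable (a joint): The carousel: grey disc, 270 mm diameter, top at z 48 mm, turning freely by hand either way about the station's vertical axis (rad, grows counter-clockwise from above, 0 as it stands at the start, stops at +-6.3). It has a light even drag of 0.05 N m, no notches, and stays where it is left. It weighs 1.3 kg; the cells stand loose in it, so turn it smoothly.
- turn_knob (a point): Centre of the round fluted hand knob on the carousel's hub, on the axis at z 137 mm: 42 mm diameter, 34 mm tall (z 116 to 150 mm), on a post 24 mm thick. Gripped across from above at any yaw and turned, it turns the carousel.
- pocket0 (a point): Centre of the floor of one of the six like pockets (z 48 mm), 100 mm from the axis and 60 degrees apart: a black collar of 42 mm bore, 49 mm outside, 12 mm high. It turns with the carousel. It may hold a cell or be empty.
- pocket1 (a point): Floor centre of another such pocket, the next counter-clockwise from above.
- pocket2 (a point): Floor centre of another such pocket, the next counter-clockwise from above.
- pocket3 (a point): Floor centre of another such pocket, the next counter-clockwise from above.
- pocket4 (a point): Floor centre of another such pocket, the next counter-clockwise from above.
- pocket5 (a point): Floor centre of another such pocket, the next counter-clockwise from above.
- spare1_center (a point): Spare cell standing in the steel tray: white closed cell, 36 mm diameter body with a chamfered, weighted foot, ribbed cap of 40 mm diameter over its top 17 mm, 45 mm tall, about 60 g. The point is its centre, half-way up (22.5 mm above its underside); z is its own axis, upright at the start.
- spare2_center (a point): The other spare cell in the tray, the same in shape.
- cell1_center (a point): White closed cell already standing in one of the carousel's pockets, the same shape as the spares; the point is its centre.
- cell2_center (a point): White closed cell already standing in one of the carousel's pockets, the same shape as the spares; the point is its centre.
- cell3_center (a point): White closed cell already standing in one of the carousel's pockets, the same shape as the spares; the point is its centre.
- cell4_center (a point): White closed cell already standing in one of the carousel's pockets, the same shape as the spares; the point is its centre.
- tray: Fixed shallow steel tray, 180 (x) x 230 (y) mm, walls 12 mm high, floor 3 mm thick. Origin: centre of its underside. The spares, the wide jar and the vial stand in it in a 2 x 2 pattern, about 86 mm apart along its x and 112 mm along its y, in any order.
- wide_jar: Bystander in the tray: white closed jar, cap 58 mm diameter, 38 mm tall, too wide for a pocket. Origin: centre of its underside.
- vial: Bystander in the tray: brown glass vial, 26 mm diameter, 55 mm tall. Origin: centre of its underside.
- wash_bottle: Bystander: white bottle 60 mm diameter, 150 mm tall, on the bench beyond the tray. Origin: underside centre.
- screwdriver: Bystander: screwdriver 200 mm long lying on the bench between the robot and the tray, along y. Origin about its middle.
- carton: Bystander: flat white carton 55 x 160 x 24 mm lying on the bench beyond the tray. Origin: underside centre.
- cap_nut: Bystander: steel cap nut 17 mm wide, 15 mm tall, on the breadboard beyond the carousel. Origin: underside centre.
Not all that is in view belongs to the job. Leave any orange or yellow look-alike of the part that bears cell2_center alone.

How it is judged:
By the outcome, as a careful person would: the job done as asked, in the order asked, and still so for the second after the job is handed in, with the robot touching nothing.
It also fails if it takes over 72 s, if anything falls off the work surface, if the arm or the gripper's body presses on something with over 40 N, if the wrist force passes 120 N, or if a joint passes its speed limit or range.

ROBOT

A 7-joint arm with a two-finger parallel gripper is mounted at the origin on the work surface. World frame = base frame: x ahead of the robot, y to its left, z up, the work surface at z = 0. Lengths are in m, angles in rad, forces in N, time in s.
With the tool pointing down it reaches from about 0.425 to 0.925 m from the base axis. Payload 6.8 kg.
Tool frame: the origin (TCP) lies midway between the tips of the shut fingers; the grasp point (between the pads) lies r.tcp_to_grasp behind it (r.tcp_to_grasp is the distance from the TCP to the grasp point, in m); y points along the fingers, z is the direction in which the jaws open and shut, and the axes are right-handed (so a half turn about y gives the same grasp; the last joint's range is limited). The gripper opens to 88 mm and grips with 3 to 60 N. Pads are 20 mm wide; open, the fingers measure 115 mm over their backs; the gripper's body (75 mm by 178 mm) begins 61 mm behind the grasp point.
Start: joints at [1.009, 0.477, 0.022, 1.555, -0.011, 1.109, -0.083], TCP at [0.296, -0.607, 0.223] pointing down, gripper open.
Joint ranges: [-2.96, 2.96], [-0.34, 2.1], [-1.41, 1.46], [0.24, 2.44], [-1.37, 4.51], [0.17, 1.92], [-2.96, 2.96]. Speed limits (rad/s): [2.39, 2.39, 3.14, 3.14, 3.14, 3.14, 3.14].

INTERFACE

Orientations are given as a 3x3 rotation matrix whose columns are the frame's x, y, z axes.
In Python, from bench import telemetry, optics, r gives the robot as it stands. The module is installed in compiled form; this text tells all that it offers.
- The arm moves only by the tool carry_out, never from a script. Its argument "motion" is text: rows parted by semicolons, each of 7 numbers parted by spaces: the turn, a rotation vector about the tool's x, y, z in rad, then the shift along the tool's x, y, z in units of 40 mm (1.0 is 40 mm), then the opening, from 0 (shut) to 1 (fully open). In form: rx ry rz tx ty tz claw; .... A call has 1 to 20 rows; each row is the pose to reach, as a shift and turn from the pose measured when the call began, along the tool's axes at that moment; what a row does not reach only later rows make up. A row lasts 1/8 s, in which the tool goes at most 62.5 mm and 10.7 degrees, less where a joint would pass 70% of its speed; a pose out of reach is approached as far as the arm can. A call with a gripper value outside its range is refused whole. The fingers move at their own pace and stop on an object; "force" is the grip in N (left out, the last holds). Time passes only in rows, so rows that repeat a pose let the fingers close. It gives the time, the measured TCP pose, the force and the opening at its end, in the units of the state.
- telemetry.sense(): the state, without advancing time (a new reading comes with each control period).
- optics.capture(name): name is "scene" or "side" or "wrist"; returns a dict with "image" (480x640x3 uint8, blue, green, red), "fx", "fy", "cx", "cy" (pixels), "position" and "orientation" of the camera in the world. Camera axes: x right, y up, looking along -z (the intrinsics and any distortion apply to the point x, -y, -z); pixel columns grow to the right and rows downward; lengths in m; the calibration is good to about 2 mm. A picture is of the moment at which its call begins. There is no depth.
- r.finish_job(): hands the job in, once; it reports no verdict.
The state is a dict: "t": time; "joints": joint angles; "joint_vel": joint speeds; "tau": joint torques, N m; "position": TCP position; "tcp_rot": TCP orientation; "wrist_force": force on the tool from outside, world axes, zero at the start; "wrist_torque": the same for the moment, N m; "gripper_width": finger opening in m.
Only numpy, scipy, OpenCV 4.12 (cv2) and the standard library are available. Lean on these libraries where they do the work, as an engineer would, in place of code of your own. Each camera call takes 0.05 s, during which the arm holds its last target.

## Working session

There is one attempt and no reset: what is moved stays moved. The work goes in short steps, Python scripts to look and compute and a tool call to move; the robot and the scene stay as the last step left them, time stands still between calls to the robot, and variables do not carry over. Pictures are saved under pics/ and viewed, and the job is handed in when it is done.

Besides the shell and the picture viewer there is one more tool, called after "Emit:" by a JSON object that holds its "name" and its "arguments", one argument or row to a line. carry_out: Moves the arm, as the interface text tells. Its arguments: {"type":"object","properties":{"motion":{"type":"string"},"force":{"type":"number"}},"required":["motion"]}

```bash
mkdir -p pics
cat > h.py <<'E'
import numpy as np, cv2
from bench import telemetry, optics, r
def snap(n,f):
    c=optics.capture(n); cv2.imwrite('pics/'+f,c['image']); 
    np.savez('pics/'+f+'.npz',**{k:c[k] for k in c})
    return c
def ray(c,u,v):
    d=np.array([(u-c['cx'])/c['fx'],-(v-c['cy'])/c['fy'],-1.0])
    return np.array(c['position']),np.array(c['orientation'])@d
def onz(c,u,v,z):
    p,d=ray(c,u,v); return p+d*(z-p[2])/d[2]
def proj(c,P):
    q=np.array(c['orientation']).T@(np.array(P)-np.array(c['position']))
    return c['cx']+c['fx']*q[0]/-q[2], c['cy']-c['fy']*q[1]/-q[2]
E
python3 - <<'E'
from h import *
np.set_printoptions(precision=4,suppress=True)
for n in ['scene','side','wrist']:
    c=snap(n,n+'0.png'); print(n,{k:c[k] for k in c if k!='image'})
print(telemetry.sense(), r.tcp_to_grasp)
E
```

```text
scene {'fx': 595.1948161169821, 'fy': 595.1948161169821, 'cx': 321.1315956343839, 'cy': 242.29928151851294, 'position': array([0.8707, 0.5709, 1.0982]), 'orientation': array([[-0.8217, -0.4885,  0.2935],
       [ 0.5699, -0.7008,  0.429 ],
       [-0.0039,  0.5198,  0.8543]])}
side {'fx': 623.8332090362101, 'fy': 623.8332090362101, 'cx': 320.2996595193928, 'cy': 236.61941662987684, 'position': array([0.4836, 1.0653, 0.9579]), 'orientation': array([[-0.9995,  0.0053, -0.0321],
       [-0.0278, -0.6509,  0.7587],
       [-0.0168,  0.7592,  0.6507]])}
wrist {'fx': 352.49579356916803, 'fy': 352.49579356916803, 'cx': 322.4288275897677, 'cy': 234.80921986004316, 'position': array([ 0.3683, -0.5701,  0.3836]), 'orientation': array([[ 0.4385,  0.858 ,  0.2674],
       [-0.8987,  0.4194,  0.1279],
       [-0.0024, -0.2964,  0.9551]])}
{'t': 0.15, 'joints': array([ 1.0089,  0.4776,  0.0223,  1.5562, -0.0115,  1.1093, -0.0831]), 'joint_vel': array([ 0.0007, -0.0006, -0.0001, -0.0031,  0.0005,  0.0007, -0.0008]), 'tau': array([  0.003 , -58.329 ,   1.5366, -27.2876,  -0.0542,   0.0145,
         0.0001]), 'position': array([ 0.2957, -0.6063,  0.2219]), 'tcp_rot': array([[-0.8988, -0.0007,  0.4384],
       [-0.4384,  0.0012, -0.8988],
       [ 0.0001, -1.    , -0.0014]]), 'wrist_force': array([0.8185, 0.501 , 0.2076]), 'wrist_torque': array([ 0.009 ,  0.0036, -0.004 ]), 'gripper_width': 0.08777300731826725} 0.0187
```

View pics/scene0.png

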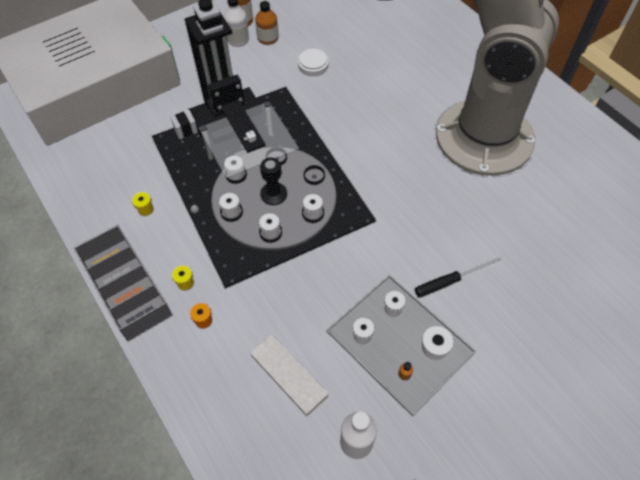

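View pics/side0.png

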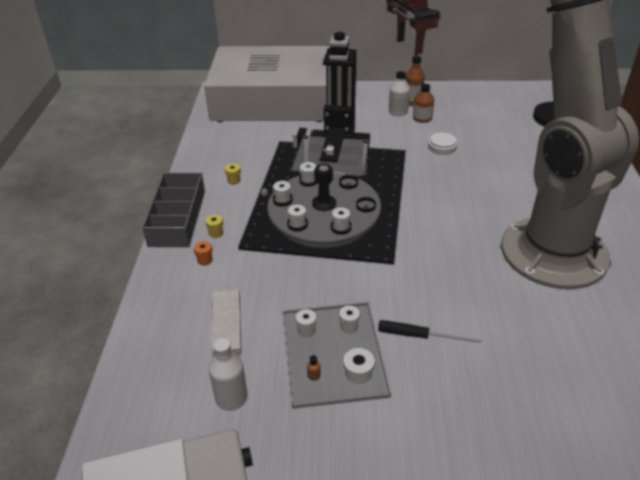

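View pics/wrist0.png

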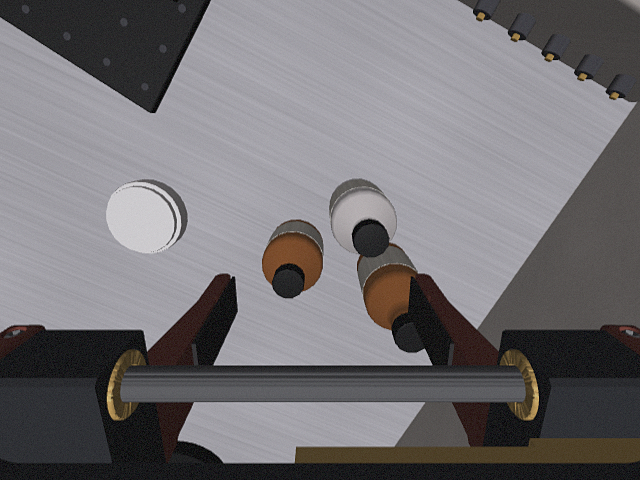

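Run:
```python
from h import *
a=cv2.imread('pics/scene0.png')
cv2.imwrite('pics/s0a.png',cv2.resize(a[130:280,150:350],None,fx=4,fy=4,interpolation=cv2.INTER_CUBIC))
cv2.imwrite('pics/s0b.png',cv2.resize(a[270:420,320:490],None,fx=4,fy=4,interpolation=cv2.INTER_CUBIC))
b=cv2.imread('pics/side0.png')
cv2.imwrite('pics/d0a.png',cv2.resize(b[120:270,240:420],None,fx=4,fy=4,interpolation=cv2.INTER_CUBIC))
```

```text
(no output)
```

View pics/s0a.png

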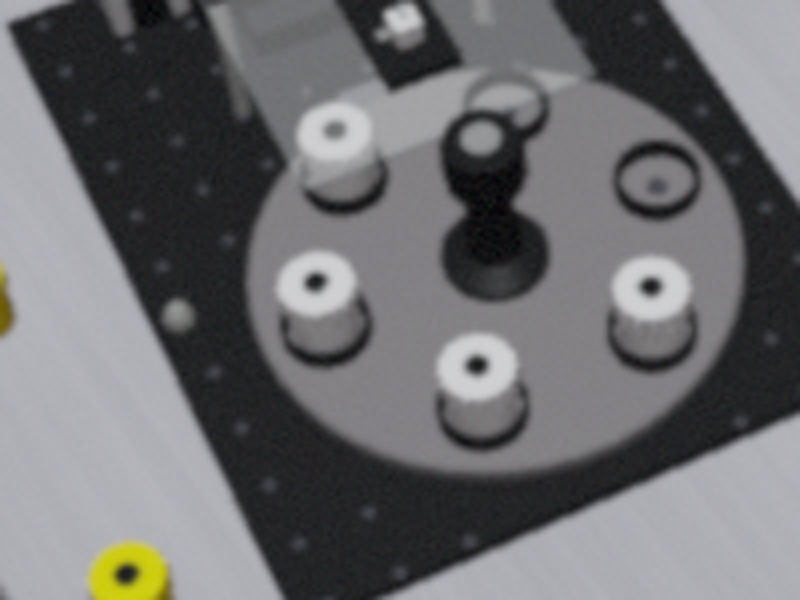

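View pics/s0b.png

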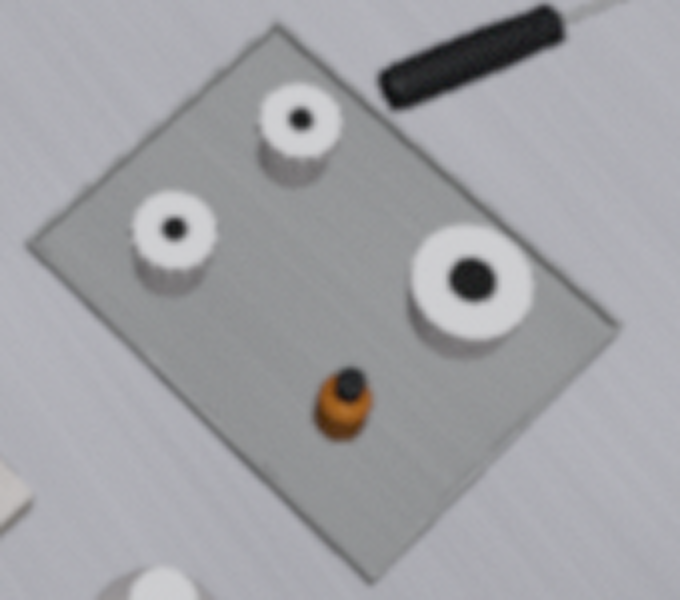

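View pics/d0a.png

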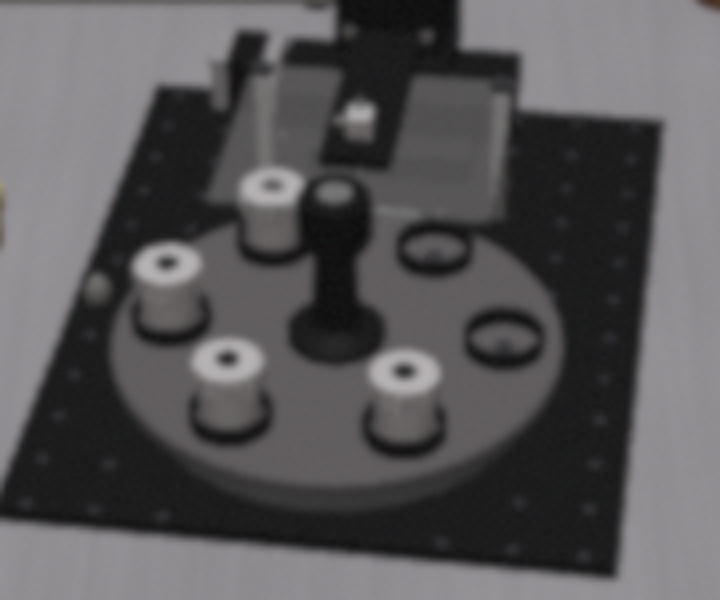

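Run:
```python
from h import *
np.set_printoptions(precision=4,suppress=True)
def L(f): return dict(np.load('pics/'+f+'.npz'))
s=L('scene0.png'); d=L('side0.png')
def cen(c,u,v,R=5,th=110):
    im=cv2.cvtColor(c['image'],cv2.COLOR_BGR2GRAY).astype(float)
    x0,y0=int(round(u)),int(round(v)); w=im[y0-4:y0+5,x0-4:x0+5]
    yy,xx=np.mgrid[y0-4:y0+5,x0-4:x0+5]; wt=np.clip(150-w,0,None); wt[(xx-u)**2+(yy-v)**2>3.2**2]=0
    return (wt*xx).sum()/wt.sum(),(wt*yy).sum()/wt.sum()
A=lambda x,y:(x/4-.4+150,y/4-.4+130)
B=lambda x,y:(x/4-.4+320,y/4-.4+270)
D=lambda x,y:(x/4-.4+240,y/4-.4+120)
print('cells scene/side')
C=[]
for p,q in [((335,130),(273,186)),((316,281),(167,263)),((477,364),(228,358)),((651,286),(404,371))]:
    a=onz(s,*cen(s,*A(*p)),.093); b=onz(d,*cen(d,*D(*q)),.093); print(a,b); C.append((a+b)/2)
print('pockets')
for p,q in [((656,186),(503,345)),((507,120),(434,255))]:
    print(onz(s,*A(*p),.048),onz(d,*D(*q),.048))
print('knob',onz(s,*A(480,138),.150),onz(d,*D(334,192),.150))
# circle fit fixed 60 deg
C=np.array(C)[:,:2]
M=[];y=[]
# center + R(60k) v
for k,c in enumerate(C):
    a=np.deg2rad(60*k)  # order guess ccw
    M+= [[1,0,np.cos(a),-np.sin(a)],[0,1,np.sin(a),np.cos(a)]]; y+=list(c)
sol,res,_,_=np.linalg.lstsq(np.array(M),np.array(y),rcond=None); print(sol,np.hypot(*sol[2:]),res,(np.array(M)@sol-y)*1000)
for k in range(6):
    a=np.deg2rad(60*k);v=sol[2:];print(k,sol[:2]+[np.cos(a)*v[0]-np.sin(a)*v[1],np.sin(a)*v[0]+np.cos(a)*v[1]])
print('spares')
for p in [(301,119),(174,228)]:
    u=cen(s,*B(*p));a=onz(s,*u,.048); q=proj(d,a);b=onz(d,*cen(d,*q),.048); print(a,q,b)
```

```text
cells scene/side
[ 0.5652 -0.2086  0.093 ] [ 0.5647 -0.2099  0.093 ]
[ 0.6243 -0.1276  0.093 ] [ 0.6235 -0.1287  0.093 ]
[ 0.5832 -0.0361  0.093 ] [ 0.5825 -0.0373  0.093 ]
[ 0.4838 -0.026   0.093 ] [ 0.4832 -0.0267  0.093 ]
pockets
[ 0.4257 -0.107   0.048 ] [ 0.4246 -0.1086  0.048 ]
[ 0.4682 -0.1938  0.048 ] [ 0.4649 -0.1996  0.048 ]
knob [ 0.5248 -0.1175  0.15  ] [ 0.5237 -0.1189  0.15  ]
[ 0.5242 -0.1178  0.0408 -0.0914] 0.10012325023874262 [0.] [ 0.0528  0.0229 -0.0911 -0.0126  0.1126 -0.0165 -0.0743  0.0062]
0 [ 0.565  -0.2092]
1 [ 0.6238 -0.1281]
2 [ 0.583  -0.0367]
3 [ 0.4834 -0.0263]
4 [ 0.4246 -0.1074]
5 [ 0.4654 -0.1988]
spares
[0.4663 0.2326 0.048 ] (np.float64(348.7397484011642), np.float64(312.546688104693)) [0.466  0.2318 0.048 ]
[0.5513 0.2435 0.048 ] (np.float64(305.1622362440732), np.float64(316.2695960034955)) [0.5509 0.2426 0.048 ]
```

```bash
cat >> h.py <<'E'
from scipy.spatial.transform import Rotation as Ro
np.set_printoptions(precision=4,suppress=True)
def Rdown(yaw):  # jaw (z) along yaw, y down
    z=np.array([np.cos(yaw),np.sin(yaw),0]); y=np.array([0,0,-1.]); return np.column_stack([np.cross(y,z),y,z])
def rel(*wps):
    s=telemetry.sense(); R=s['tcp_rot']; p=s['position']
    print('now',s['t'],p,'jaw yaw',np.rad2deg(np.arctan2(R[1,2],R[0,2])),'tilt',R[:,1],'w',s['gripper_width'],'F',s['wrist_force'],'q1,7',s['joints'][[0,6]])
    for P,yaw in wps:
        print(P,yaw,'->',np.round(Ro.from_matrix(R.T@Rdown(np.deg2rad(yaw))).as_rotvec(),3),np.round(R.T@(np.array(P)-p)/.04,3))
E
python3 - <<'E'
from h import *
def L(f): return dict(np.load('pics/'+f+'.npz'))
s=L('scene0.png'); d=L('side0.png')
c=onz(s,403/4+149.6,22/4+129.6,.14); print('clamp',c, onz(d,360/4+239.6,110/4+119.6,.14))
v=np.array([.5242,-.1178])-c[:2]; print('station y yaw',np.rad2deg(np.arctan2(v[1],v[0])))
print('bottle top',onz(s,361,420,.15),onz(d,222,345,.15)); print('column top',onz(s,208,8,.36))
print('jar',onz(s,438,341,.038),'lid',onz(s,313,60,.01))
rel(([.33,-.33,.26],-20),([.43,-.1,.26],30),([.5242,-.1178,.25],50),([.5242,-.1178,.1163],50))
E
```

```text
clamp [ 0.513  -0.2143  0.14  ] [ 0.5106 -0.2211  0.14  ]
station y yaw 83.36663870698763
bottle top [0.6803 0.4004 0.15  ] [0.679  0.4011 0.15  ]
column top [ 0.4957 -0.3541  0.36  ]
jar [0.4496 0.3447 0.038 ] lid [ 0.1944 -0.449   0.01  ]
now 0.15 [ 0.2957 -0.6063  0.2219] jaw yaw -64.00090276114473 tilt [-0.0007  0.0012 -1.    ] w 0.08777300731826725 F [0.8185 0.501  0.2076] q1,7 [ 1.0089 -0.0831]
[0.33, -0.33, 0.26] -20 -> [ 0.001 -0.768 -0.   ] [-3.799 -0.944 -5.833]
[0.43, -0.1, 0.26] 30 -> [ 0.001 -1.641 -0.001] [-8.566 -0.939 -9.906]
[0.5242, -0.1178, 0.25] 50 -> [ 0.001 -1.99  -0.001] [-10.488  -0.692  -8.473]
[0.5242, -0.1178, 0.1163] 50 -> [ 0.001 -1.99  -0.001] [-10.488   2.651  -8.468]
```

Emit:
{"name": "carry_out", "arguments": {
  "motion": "0 -0.1 0 -0.65 -0.9 -1.2 1; 0 -0.2 0 -1.3 -0.94 -2.4 1; 0 -0.3 0 -1.95 -0.94 -3.6 1; 0 -0.4 0 -2.6 -0.94 -4.8 1; 0 -0.5 0 -3.35 -0.94 -6.05 1; 0 -0.65 0 -4.4 -0.94 -6.8 1; 0 -0.8 0 -5.5 -0.94 -7.6 1; 0 -0.95 0 -6.5 -0.94 -8.4 1; 0 -1.1 0 -7.5 -0.94 -9.2 1; 0 -1.25 0 -8.57 -0.94 -9.9 1; 0 -1.4 0 -9.2 -0.8 -9.4 1; 0 -1.55 0 -9.9 -0.7 -8.9 1; 0 -1.7 0 -10.49 -0.69 -8.47 1; 0 -1.85 0 -10.49 -0.69 -8.47 1; 0 -1.99 0 -10.49 -0.69 -8.47 1; 0 -1.99 0 -10.49 -0.69 -8.47 1"
}}

```text
t: 2.15
position: [0.5241, -0.118, 0.2496]
tcp_rot: [[0.765, -0.001, 0.644], [-0.644, 0.001, 0.765], [-0.002, -1.0, 0.0]]
wrist_force: [0.9, -0.2, -0.6]
gripper_width: 0.0874
```

Run:
```python
from h import *
rel(([.5242,-.1178,.2],50),([.5242,-.1178,.1163],50)); snap('wrist','w1.png')
```

```text
now 2.15 [ 0.5241 -0.118   0.2496] jaw yaw 49.936901242842616 tilt [-0.0013  0.0015 -1.    ] w 0.08738217173843353 F [ 0.8759 -0.1801 -0.5882] q1,7 [0.5694 0.8299]
[0.5242, -0.1178, 0.2] 50 -> [-0.    -0.001 -0.002] [0.001 1.241 0.004]
[0.5242, -0.1178, 0.1163] 50 -> [-0.    -0.001 -0.002] [0.005 3.333 0.003]
```

View pics/w1.png

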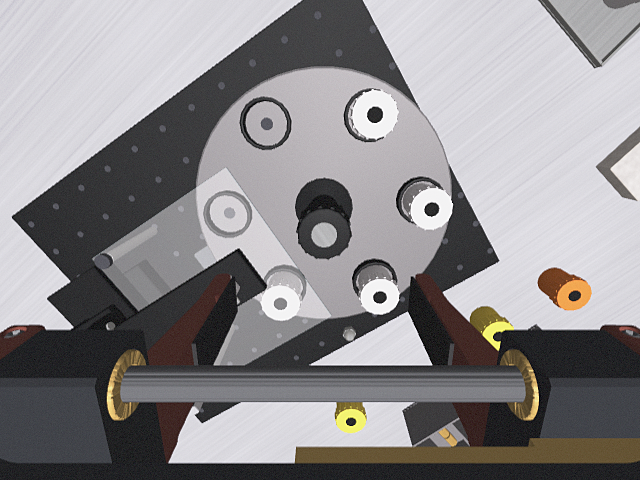

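Emit:
{"name": "carry_out", "arguments": {
  "motion": "0 0 0 0 0.8 0 1; 0 0 0 0 1.7 0 1; 0 0 0 0 2.5 0 0.8; 0 0 0 0 3.05 0 0.7; 0 0 0 0 3.33 0 0.6; 0 0 0 0 3.33 0 0.3; 0 0 0 0 3.33 0 0.3; 0 0 0 0 3.33 0 0.3; 0 0 0 0 3.33 0 0.3",
  "force": 20
}}

```text
t: 3.32
position: [0.525, -0.1173, 0.1174]
tcp_rot: [[0.764, 0.001, 0.645], [-0.645, 0.002, 0.764], [-0.0, -1.0, 0.002]]
wrist_force: [2.7, 1.4, 0.3]
gripper_width: 0.0416
```

Run:
```python
from h import *
rel(([.5242,-.1178,.1163],-64));print(telemetry.sense()['joints'])
```

```text
now 3.325 [ 0.525  -0.1173  0.1174] jaw yaw 49.85602321278528 tilt [ 0.0011  0.0016 -1.    ] w 0.04160882256324862 F [2.6634 1.3737 0.3329] q1,7 [0.515  0.7235]
[0.5242, -0.1178, 0.1163] -64 -> [-0.001  1.987 -0.002] [-0.007  0.027 -0.023]
[ 0.515   0.431  -0.51    1.9527  0.2789  0.8258  0.7235]
```

Emit:
{"name": "carry_out", "arguments": {
  "motion": "0 0.02 0 0 0 0 0.3; 0 0.07 0 0 0 0 0.3; 0 0.15 0 0 0 0 0.3; 0 0.26 0 0 0 0 0.3; 0 0.39 0 0 0 0 0.3; 0 0.525 0 0 0 0 0.3; 0 0.66 0 0 0 0 0.3; 0 0.795 0 0 0 0 0.3; 0 0.93 0 0 0 0 0.3; 0 1.065 0 0 0 0 0.3; 0 1.2 0 0 0 0 0.3; 0 1.335 0 0 0 0 0.3; 0 1.47 0 0 0 0 0.3; 0 1.6 0 0 0 0 0.3; 0 1.71 0 0 0 0 0.3; 0 1.8 0 0 0 0 0.3; 0 1.87 0 0 0 0 0.3; 0 1.92 0 0 0 0 0.3; 0 1.95 0 0 0 0 0.3; 0 1.97 0 0 0 0 0.3",
  "force": 20
}}

```text
t: 5.82
position: [0.5228, -0.1171, 0.1174]
tcp_rot: [[-0.892, -0.003, 0.452], [-0.452, 0.002, -0.892], [0.002, -1.0, -0.003]]
wrist_force: [-5.7, 3.1, 3.9]
gripper_width: 0.0416
```

Run:
```python
from h import *
rel(([.5242,-.1178,.23],-64));print(telemetry.sense()['joints']); c=snap('scene','s2.png')
cv2.imwrite('pics/s2a.png',cv2.resize(c['image'][130:280,150:350],None,fx=4,fy=4,interpolation=cv2.INTER_CUBIC))
```

```text
now 5.825 [ 0.5228 -0.1171  0.1174] jaw yaw -63.09668574558244 tilt [-0.0031  0.0018 -1.    ] w 0.04157946000680341 F [-5.655   3.1123  3.8856] q1,7 [ 0.1613 -1.029 ]
[0.5242, -0.1178, 0.23] -64 -> [0.003 0.016 0.002] [-0.018 -2.816  0.023]
[ 0.1613  0.3835 -0.0695  1.9786  0.0347  0.7839 -1.029 ]
```

View pics/s2.png

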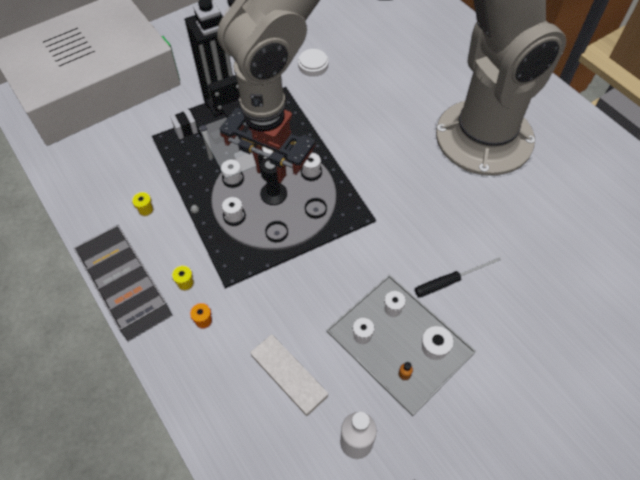

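Emit:
{"name": "carry_out", "arguments": {
  "motion": "0 0 0 0 0 0 0.7; 0 0 0 0 0 0 0.9; 0 0 0 0 -0.3 0 1; 0 0 0 0 -1 0 1; 0 0 0 0 -2 0 1; 0 0 0 0 -2.8 0 1; 0 0 0 0 -2.8 0 1"
}}

```text
t: 6.75
position: [0.5251, -0.1177, 0.2328]
tcp_rot: [[-0.892, 0.003, 0.451], [-0.451, 0.001, -0.892], [-0.003, -1.0, 0.001]]
wrist_force: [0.3, -0.2, -0.1]
gripper_width: 0.0875
```

Run:
```python
from h import *
rel(([.5510,.2430,.16],0),([.5510,.2430,.0208],0))
c=snap('wrist','w3.png');s=snap('scene','s3.png')
```

```text
now 6.75 [ 0.5251 -0.1177  0.2328] jaw yaw -63.17169124113679 tilt [ 0.0032  0.001  -1.    ] w 0.08752326503472767 F [ 0.3066 -0.2477 -0.0763] q1,7 [ 0.1636 -1.015 ]
[0.551, 0.243, 0.16] 0 -> [-0.002 -1.103 -0.003] [-4.642  1.83  -7.756]
[0.551, 0.243, 0.0208] 0 -> [-0.002 -1.103 -0.003] [-4.631  5.31  -7.758]
```

View pics/w3.png

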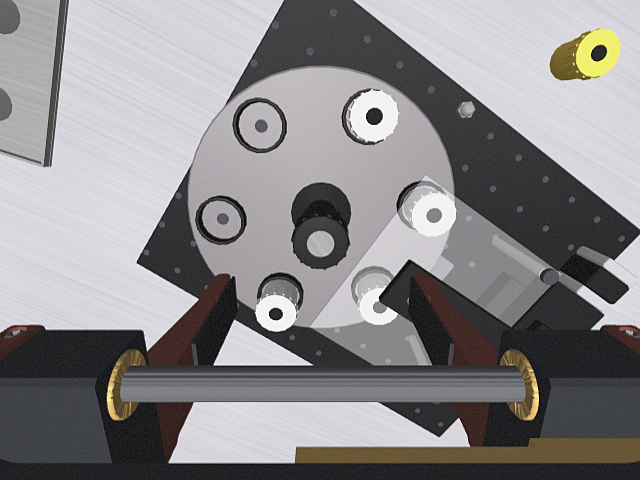

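Emit:
{"name": "carry_out", "arguments": {
  "motion": "0 -0.1 0 -0.4 0 -0.6 1; 0 -0.25 0 -1 0 -1.6 1; 0 -0.4 0 -1.7 0 -2.8 1; 0 -0.55 0 -2.4 0.3 -4 1; 0 -0.7 0 -3.1 0.7 -5.2 1; 0 -0.85 0 -3.8 1.1 -6.4 1; 0 -1 0 -4.3 1.5 -7.2 0.9; 0 -1.1 0 -4.64 1.83 -7.76 0.8; 0 -1.1 0 -4.64 1.83 -7.76 0.75; 0 -1.1 0 -4.64 1.83 -7.76 0.75"
}}

```text
t: 8.1
position: [0.5481, 0.242, 0.1563]
tcp_rot: [[-0.005, -0.004, 1.0], [-1.0, 0.0, -0.005], [-0.0, -1.0, -0.004]]
wrist_force: [-0.6, 0.1, 0.0]
gripper_width: 0.066
```

Run:
```python
from h import *
w=dict(np.load('pics/w3.png.npz')); print('pockets',onz(w,261,126,.048),onz(w,222,218,.048),'knob',onz(w,320,243,.15))
s=dict(np.load('pics/s3.png.npz'))
rel(([.5510,.2430,.07],0),([.5510,.2430,.0208],0))
c=snap('wrist','w4.png'); print('spare expected px',proj(c,[.551,.243,.048]))
a=s['image'];cv2.imwrite('pics/s3a.png',cv2.resize(a[130:280,150:350],None,fx=4,fy=4,interpolation=cv2.INTER_CUBIC))
```

```text
pockets [ 0.571  -0.0285  0.048 ] [ 0.4715 -0.0294  0.048 ] knob [ 0.5232 -0.1155  0.15  ]
now 8.1 [0.5481 0.242  0.1563] jaw yaw -0.2753964097022297 tilt [-0.0039  0.0004 -1.    ] w 0.0659914964648521 F [-0.6033  0.1301  0.0375] q1,7 [-0.2178 -0.7016]
[0.551, 0.243, 0.07] 0 -> [ 0.004 -0.005 -0.   ] [-0.024  2.156  0.08 ]
[0.551, 0.243, 0.0208] 0 -> [ 0.004 -0.005 -0.   ] [-0.023  3.386  0.085]
spare expected px (np.float64(327.795377152444), np.float64(232.13302587791117))
```

View pics/w4.png

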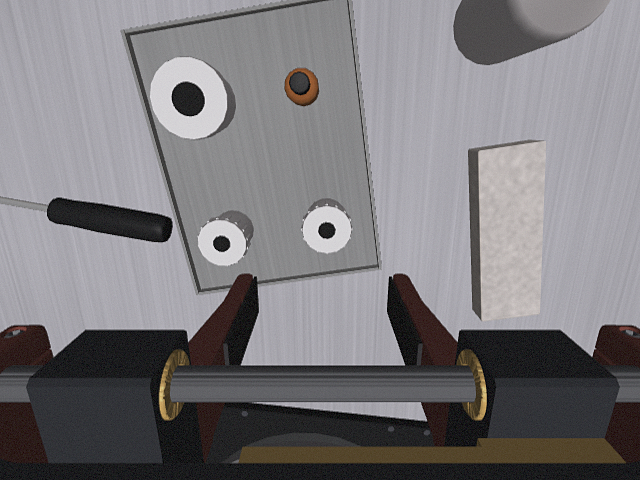

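View pics/s3a.png

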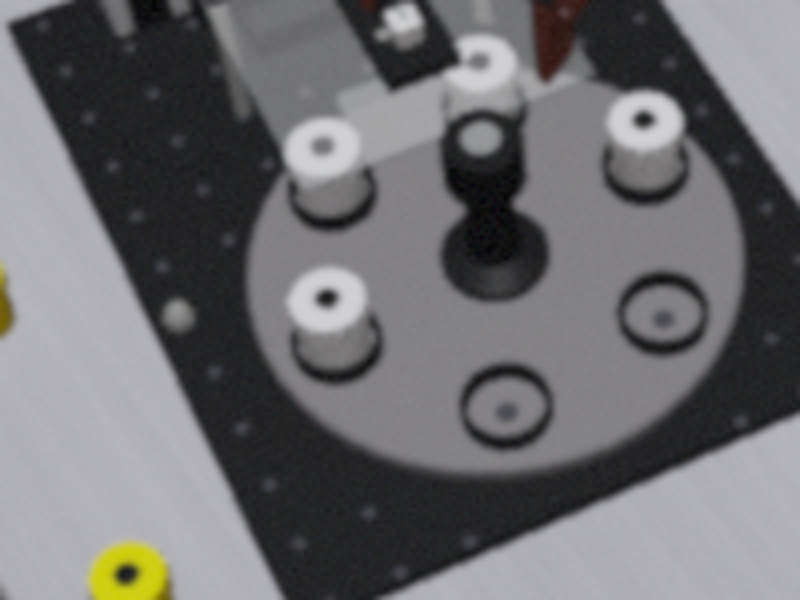

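Emit:
{"name": "carry_out", "arguments": {
  "motion": "0 0 0 0 1 0.08 0.75; 0 0 0 -0.02 2 0.08 0.75; 0 0 0 -0.02 2.8 0.08 0.75; 0 0 0 -0.02 3.2 0.08 0.75; 0 0 0 -0.02 3.38 0.08 0.75; 0 0 0 -0.02 3.38 0.08 0.75; 0 0 0 -0.02 3.38 0.08 0.3; 0 0 0 -0.02 3.38 0.08 0.3; 0 0 0 -0.02 3.38 0.08 0.3; 0 0 0 -0.02 3.38 0.08 0.3; 0 0 0 -0.02 3.38 0.08 0.3",
  "force": 15
}}

```text
t: 9.52
position: [0.5515, 0.2428, 0.022]
tcp_rot: [[-0.005, -0.002, 1.0], [-1.0, 0.001, -0.005], [-0.001, -1.0, -0.002]]
wrist_force: [-0.8, -0.7, 5.3]
gripper_width: 0.0393
```

Run:
```python
from h import *
s=dict(np.load('pics/s3.png.npz'))
A=lambda x,y:(x/4-.4+150,y/4-.4+130)
def cen(c,u,v):
    im=cv2.cvtColor(c['image'],cv2.COLOR_BGR2GRAY).astype(float)
    x0,y0=int(round(u)),int(round(v)); w=im[y0-4:y0+5,x0-4:x0+5]
    yy,xx=np.mgrid[y0-4:y0+5,x0-4:x0+5]; wt=np.clip(150-w,0,None); wt[(xx-u)**2+(yy-v)**2>3.2**2]=0
    return (wt*xx).sum()/wt.sum(),(wt*yy).sum()/wt.sum()
print('floor marks',onz(s,*A(507,411),.048),onz(s,*A(663,319),.048))
ax=np.array([.5242,-.1178])
for p in [(327,297),(644,119)]:
    q=onz(s,*cen(s,*A(*p)),.093)[:2]-ax; print('cell',q+ax,np.hypot(*q),np.rad2deg(np.arctan2(q[1],q[0]))%60)
for k in (60,120):
  for off in(0,): pass
rel(([.551,.243,.15],0))
```

```text
floor marks [ 0.5727 -0.0299  0.048 ] [ 0.473  -0.0312  0.048 ]
cell [ 0.6246 -0.1153] 0.10047601969076178 1.406850767289598
cell [ 0.4248 -0.1191] 0.09941881662532956 0.7328599696963352
now 9.525 [0.5515 0.2428 0.022 ] jaw yaw -0.3050114298706275 tilt [-0.0024  0.0008 -1.    ] w 0.039349973678250605 F [-0.7507 -0.694   5.2794] q1,7 [-0.2651 -0.7787]
[0.551, 0.243, 0.15] 0 -> [ 0.002 -0.005 -0.001] [-0.007 -3.2   -0.021]
```

Emit:
{"name": "carry_out", "arguments": {
  "motion": "0 0 0 0 -0.3 0 0.3; 0 0 0 0 -1 0 0.3; 0 0 0 0 -2 0 0.3; 0 0 0 0 -3 0 0.3; 0 0 0 0.6 -3.4 0.05 0.3; 0 0 0 1.6 -3.7 0.15 0.3; 0 0 0 2.8 -3.7 0.25 0.3; 0 0 0 4 -3.7 0.35 0.3; 0 0 0 5.2 -3.7 0.45 0.3; 0 0 0 6 -3.7 0.5 0.3; 0 0 0 6.6 -3.7 0.5 0.3; 0 0 0 6.83 -3.7 0.5 0.3; 0 0 0 6.83 -3.7 0.5 0.3; 0 0 0 6.83 -3.7 0.5 0.3; 0 0 0 6.83 -3.7 0.5 0.3"
}}

```text
t: 11.4
position: [0.5705, -0.0293, 0.1697]
tcp_rot: [[-0.003, -0.002, 1.0], [-1.0, 0.001, -0.003], [-0.001, -1.0, -0.002]]
wrist_force: [0.2, -0.1, -1.0]
gripper_width: 0.0397
```

Run:
```python
from h import *
P=(.5725,-.0303)
rel(([*P,.09],0),([*P,.0675],0)); print(telemetry.sense()['joints'])
snap('wrist','w5.png');d=snap('side','d5.png')
cv2.imwrite('pics/d5a.png',cv2.resize(d['image'][60:260,200:440],None,fx=3,fy=3))
```

```text
now 11.4 [ 0.5705 -0.0293  0.1697] jaw yaw -0.19688033714637182 tilt [-0.0024  0.0013 -1.    ] w 0.03973347924129445 F [ 0.1786 -0.1372 -0.9853] q1,7 [ 0.2082 -0.1971]
[0.5725, -0.0303, 0.09] 0 -> [ 0.002 -0.003 -0.001] [0.029 1.993 0.056]
[0.5725, -0.0303, 0.0675] 0 -> [ 0.002 -0.003 -0.001] [0.029 2.556 0.057]
[ 0.2082  0.3877 -0.3345  1.8409  0.1524  0.9403 -0.1971]
```

View pics/w5.png

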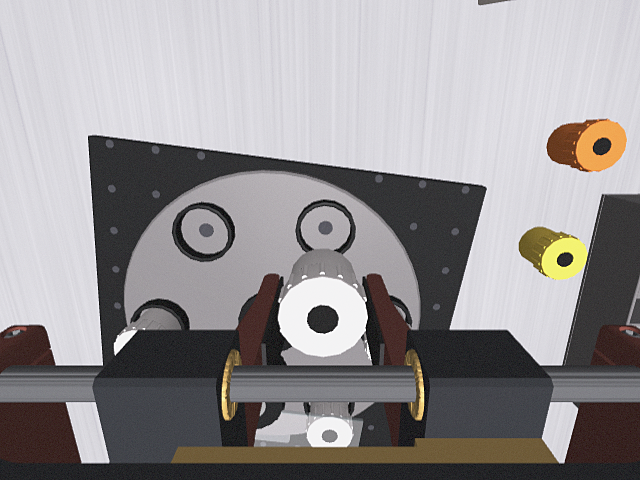

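View pics/d5a.png

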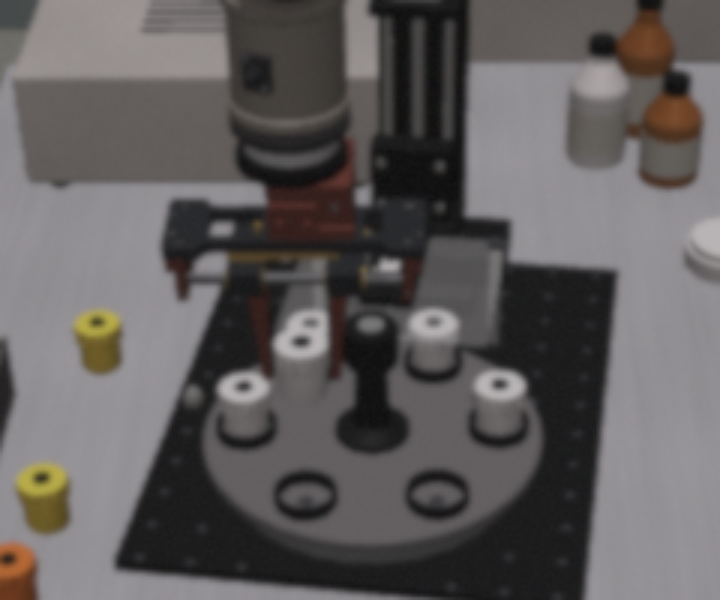

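Emit:
{"name": "carry_out", "arguments": {
  "motion": "0 0 0 0.03 0.6 0.06 0.3; 0 0 0 0.03 1.2 0.06 0.3; 0 0 0 0.03 1.7 0.06 0.3; 0 0 0 0.03 2 0.06 0.3; 0 0 0 0.03 2.15 0.06 0.3; 0 0 0 0.03 2.25 0.06 0.3; 0 0 0 0.03 2.35 0.06 0.3; 0 0 0 0.03 2.42 0.06 0.3; 0 0 0 0.03 2.48 0.06 0.3; 0 0 0 0.03 2.52 0.06 0.3; 0 0 0 0.03 2.52 0.06 0.3"
}}

```text
t: 12.88
position: [0.5726, -0.0309, 0.0688]
tcp_rot: [[-0.004, -0.002, 1.0], [-1.0, 0.001, -0.004], [-0.001, -1.0, -0.002]]
wrist_force: [0.2, 0.2, -1.0]
gripper_width: 0.0398
```

Run:
```python
from h import *
P=(.5725,-.0303)
rel(([*P,.067],0))
d=snap('side','d6.png'); cv2.imwrite('pics/d6a.png',cv2.resize(d['image'][120:260,220:420],None,fx=4,fy=4))
```

```text
now 12.875 [ 0.5726 -0.0309  0.0688] jaw yaw -0.2319861097049667 tilt [-0.0025  0.0011 -1.    ] w 0.03984456865998137 F [ 0.1908  0.1555 -1.0332] q1,7 [ 0.1798 -0.2496]
[0.5725, -0.0303, 0.067] 0 -> [ 0.002 -0.004 -0.001] [-0.014  0.046 -0.002]
```

View pics/d6a.png

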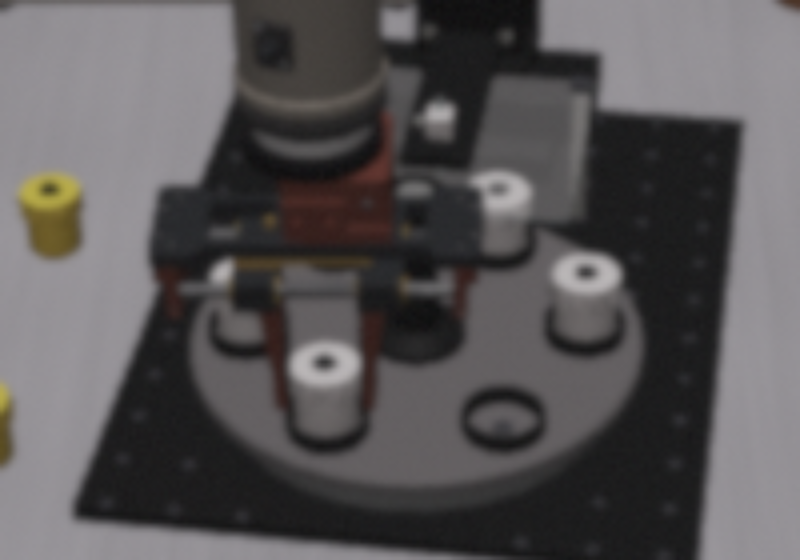

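Emit:
{"name": "carry_out", "arguments": {
  "motion": "0 0 0 0 0.02 0 0.3; 0 0 0 0 0.04 0 0.3; 0 0 0 0 0.05 0 0.3; 0 0 0 0 0.05 0 0.3"
}}

```text
t: 13.42
position: [0.5726, -0.0309, 0.067]
tcp_rot: [[-0.004, -0.002, 1.0], [-1.0, 0.001, -0.004], [-0.001, -1.0, -0.002]]
wrist_force: [-0.9, 0.1, -0.2]
gripper_width: 0.0397
```

Emit:
{"name": "carry_out", "arguments": {
  "motion": "0 0 0 0 0.015 0 0.3; 0 0 0 0 0.015 0 0.3"
}}

```text
t: 13.68
position: [0.5731, -0.0311, 0.0669]
tcp_rot: [[-0.004, -0.001, 1.0], [-1.0, 0.001, -0.004], [-0.001, -1.0, -0.001]]
wrist_force: [-1.6, -1.3, 4.7]
gripper_width: 0.0394
```

Touching the floor (4.7 N). Release and lift.

Emit:
{"name": "carry_out", "arguments": {
  "motion": "0 0 0 0 0 0 0.5; 0 0 0 0 0 0 0.55; 0 0 0 0 0 0 0.65; 0 0 0 0 0 0 0.65; 0 0 0 0 -0.3 0 0.65; 0 0 0 0 -1 0 0.65; 0 0 0 0 -2 0 0.65; 0 0 0 0 -2.6 0 0.7; 0 0 0 0 -2.6 0 0.75"
}}

```text
t: 14.8
position: [0.5748, -0.031, 0.1736]
tcp_rot: [[-0.004, 0.004, 1.0], [-1.0, 0.001, -0.004], [-0.001, -1.0, 0.004]]
wrist_force: [0.6, -0.1, -0.6]
gripper_width: 0.0655
```

Run:
```python
from h import *
P=(.4662,.2322)
rel(([*P,.16],0),([*P,.0208],0))
d=snap('scene','s7.png'); cv2.imwrite('pics/s7a.png',cv2.resize(d['image'][120:420,140:500],None,fx=2.2,fy=2))
```

```text
now 14.8 [ 0.5748 -0.031   0.1736] jaw yaw -0.255273375324759 tilt [ 0.0035  0.0006 -1.    ] w 0.06554051984309994 F [ 0.6318 -0.0593 -0.6353] q1,7 [ 0.2115 -0.1955]
[0.4662, 0.2322, 0.16] 0 -> [-0.004 -0.004 -0.001] [-6.569  0.334 -2.746]
[0.4662, 0.2322, 0.0208] 0 -> [-0.004 -0.004 -0.001] [-6.567  3.814 -2.758]
```

View pics/s7a.png

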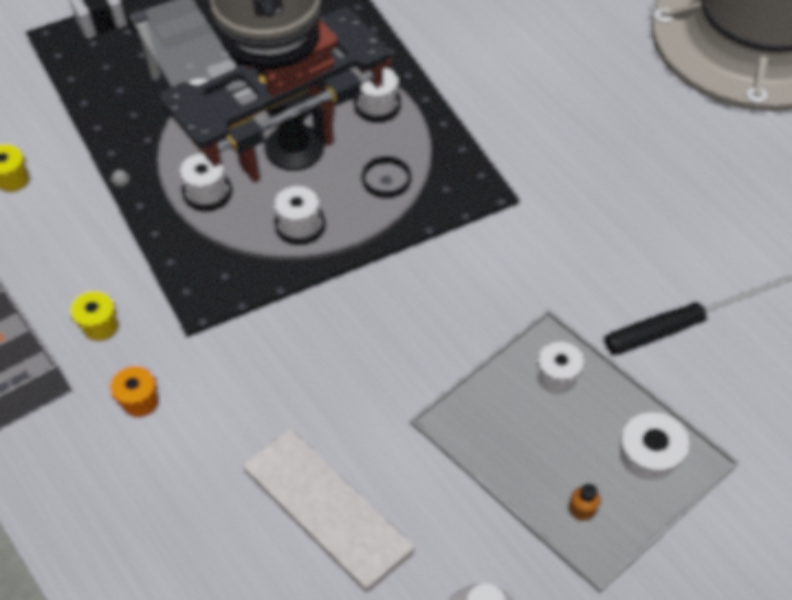

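Emit:
{"name": "carry_out", "arguments": {
  "motion": "0 0 0 -0.6 0 -0.25 0.75; 0 0 0 -1.6 0 -0.67 0.75; 0 0 0 -2.8 0 -1.17 0.75; 0 0 0 -4 0 -1.67 0.75; 0 0 0 -5.2 0.1 -2.17 0.75; 0 0 0 -6 0.2 -2.5 0.75; 0 0 0 -6.4 0.33 -2.7 0.75; 0 0 0 -6.57 0.33 -2.75 0.75; 0 0 0 -6.57 0.33 -2.75 0.75; 0 0 0 -6.57 0.33 -2.75 0.75"
}}

```text
t: 16.1
position: [0.4654, 0.231, 0.1586]
tcp_rot: [[-0.006, 0.001, 1.0], [-1.0, 0.0, -0.006], [-0.0, -1.0, 0.001]]
wrist_force: [0.3, -0.2, 0.2]
gripper_width: 0.0659
```

Run:
```python
from h import *
P=(.4662,.2322)
rel(([*P,.0208],0))
c=snap('wrist','w8.png'); print(proj(c,[*P,.048]))
```

```text
now 16.1 [0.4654 0.231  0.1586] jaw yaw -0.34810935290981576 tilt [ 0.0006  0.     -1.    ] w 0.06589007544361417 F [ 0.3429 -0.2031  0.1975] q1,7 [-0.2039 -0.7609]
[0.4662, 0.2322, 0.0208] 0 -> [-0.001 -0.006 -0.   ] [-0.03   3.445  0.018]
(np.float64(324.5620852928759), np.float64(230.96036995002808))
```

View pics/w8.png

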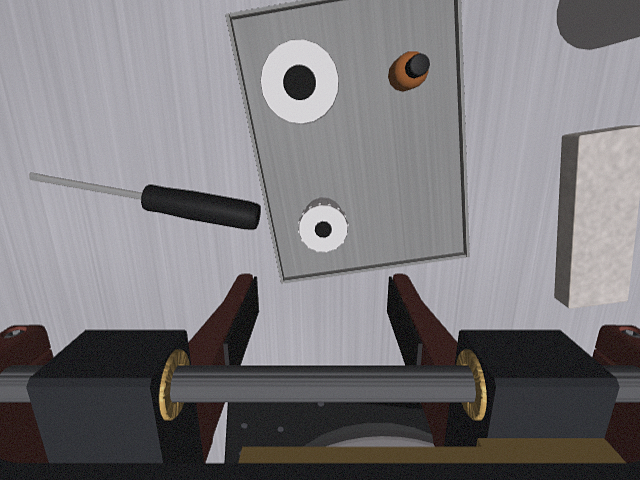

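Emit:
{"name": "carry_out", "arguments": {
  "motion": "0 0 0 -0.03 0.9 0.02 0.63; 0 0 0 -0.03 1.8 0.02 0.6; 0 0 0 -0.03 2.5 0.02 0.6; 0 0 0 -0.03 3 0.02 0.6; 0 0 0 -0.03 3.3 0.02 0.6; 0 0 0 -0.03 3.42 0.02 0.6; 0 0 0 -0.03 3.42 0.02 0.6; 0 0 0 -0.03 3.42 0.02 0.3; 0 0 0 -0.03 3.42 0.02 0.3; 0 0 0 -0.03 3.42 0.02 0.3; 0 0 0 -0.03 3.42 0.02 0.3",
  "force": 15
}}

```text
t: 17.52
position: [0.4667, 0.2325, 0.0225]
tcp_rot: [[-0.006, 0.002, 1.0], [-1.0, 0.0, -0.006], [-0.0, -1.0, 0.002]]
wrist_force: [-0.8, -0.8, 6.1]
gripper_width: 0.0394
```

Run:
```python
from h import *
P=(.4725,-.0322)
rel(([*P,.17],0))
```

```text
now 17.525 [0.4667 0.2325 0.0225] jaw yaw -0.3551613630769301 tilt [ 0.0017  0.0005 -1.    ] w 0.03944554899839047 F [-0.7906 -0.8093  6.0729] q1,7 [-0.2841 -0.89  ]
[0.4725, -0.0322, 0.17] 0 -> [-0.002 -0.006 -0.   ] [ 6.614 -3.69   0.192]
```

Emit:
{"name": "carry_out", "arguments": {
  "motion": "0 0 0 0 -0.3 0 0.3; 0 0 0 0 -1 0 0.3; 0 0 0 0 -2 0 0.3; 0 0 0 0 -3 0 0.3; 0 0 0 0.6 -3.4 0.02 0.3; 0 0 0 1.6 -3.69 0.05 0.3; 0 0 0 2.8 -3.69 0.08 0.3; 0 0 0 4 -3.69 0.12 0.3; 0 0 0 5.2 -3.69 0.15 0.3; 0 0 0 6 -3.69 0.19 0.3; 0 0 0 6.4 -3.69 0.19 0.3; 0 0 0 6.61 -3.69 0.19 0.3; 0 0 0 6.61 -3.69 0.19 0.3; 0 0 0 6.61 -3.69 0.19 0.3; 0 0 0 6.61 -3.69 0.19 0.3"
}}

```text
t: 19.4
position: [0.4725, -0.031, 0.17]
tcp_rot: [[-0.004, 0.002, 1.0], [-1.0, 0.001, -0.004], [-0.001, -1.0, 0.002]]
wrist_force: [-0.2, -0.3, 0.4]
gripper_width: 0.0393
```

Run:
```python
from h import *
P=(.4725,-.0322)
rel(([*P,.0675],0));c=snap('wrist','w9.png')
s=snap('scene','s9.png'); cv2.imwrite('pics/s9a.png',cv2.resize(s['image'][120:420,140:500],None,fx=2.2,fy=2))
print('pocket px expected',proj(s,[*P,.048]))
```

```text
now 19.4 [ 0.4725 -0.031   0.17  ] jaw yaw -0.25642527715297175 tilt [ 0.0016  0.0008 -1.    ] w 0.03926806654839262 F [-0.1867 -0.3358  0.4095] q1,7 [ 0.2411 -0.1704]
[0.4725, -0.0322, 0.0675] 0 -> [-0.002 -0.004 -0.001] [ 0.031  2.563 -0.004]
pocket px expected (np.float64(315.29123416707574), np.float64(208.9385277489567))
```

View pics/s9a.png

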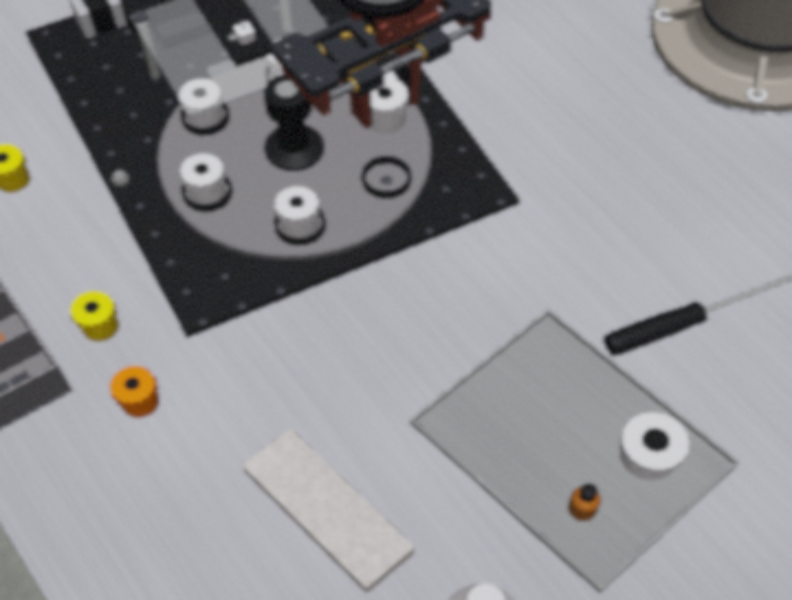

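Emit:
{"name": "carry_out", "arguments": {
  "motion": "0 0 0 0.03 0.6 0 0.3; 0 0 0 0.03 1.2 0 0.3; 0 0 0 0.03 1.7 0 0.3; 0 0 0 0.03 2 0 0.3; 0 0 0 0.03 2.15 0 0.3; 0 0 0 0.03 2.25 0 0.3; 0 0 0 0.03 2.35 0 0.3; 0 0 0 0.03 2.42 0 0.3; 0 0 0 0.03 2.48 0 0.3; 0 0 0 0.03 2.52 0 0.3; 0 0 0 0.03 2.54 0 0.3; 0 0 0 0.03 2.54 0 0.3"
}}

```text
t: 21.0
position: [0.4726, -0.0326, 0.0684]
tcp_rot: [[-0.005, 0.002, 1.0], [-1.0, 0.001, -0.005], [-0.001, -1.0, 0.002]]
wrist_force: [-0.1, -0.9, 0.3]
gripper_width: 0.0397
```

Emit:
{"name": "carry_out", "arguments": {
  "motion": "0 0 0 0 0.015 0 0.3; 0 0 0 0 0.025 0 0.3; 0 0 0 0 0.03 0 0.3; 0 0 0 0 0.03 0 0.3"
}}

```text
t: 21.5
position: [0.4729, -0.0324, 0.0675]
tcp_rot: [[-0.005, 0.002, 1.0], [-1.0, 0.001, -0.005], [-0.001, -1.0, 0.002]]
wrist_force: [-2.0, 0.4, 4.6]
gripper_width: 0.0394
```

Contact with the pocket floor at the expected height; release and lift.

Emit:
{"name": "carry_out", "arguments": {
  "motion": "0 0 0 0 0 0 0.5; 0 0 0 0 0 0 0.55; 0 0 0 0 0 0 0.65; 0 0 0 0 0 0 0.65; 0 0 0 0 -0.3 0 0.65; 0 0 0 0 -1 0 0.65; 0 0 0 0 -2 0 0.65; 0 0 0 0 -3 0 0.7; 0 0 0 -1 -3.2 0 0.75; 0 0 0 -2.2 -3.4 0 0.75; 0 0 0 -3.4 -3.4 0 0.75; 0 0 0 -4.4 -3.4 0 0.75; 0 0 0 -4.4 -3.4 0 0.75; 0 0 0 -4.4 -3.4 0 0.75"
}}

```text
t: 23.25
position: [0.4735, 0.1426, 0.2039]
tcp_rot: [[-0.005, 0.002, 1.0], [-1.0, 0.0, -0.005], [-0.0, -1.0, 0.002]]
wrist_force: [-0.1, -0.0, -0.9]
gripper_width: 0.0659
```

Run:
```python
from h import *
rel()
s=snap('scene','s10.png'); d=snap('side','d10.png')
cv2.imwrite('pics/s10a.png',cv2.resize(s['image'][130:280,150:350],None,fx=4,fy=4,interpolation=cv2.INTER_CUBIC))
cv2.imwrite('pics/d10a.png',cv2.resize(d['image'][120:270,240:420],None,fx=4,fy=4,interpolation=cv2.INTER_CUBIC))
def cen(c,u,v):
    im=cv2.cvtColor(c['image'],cv2.COLOR_BGR2GRAY).astype(float)
    x0,y0=int(round(u)),int(round(v)); w=im[y0-4:y0+5,x0-4:x0+5]
    yy,xx=np.mgrid[y0-4:y0+5,x0-4:x0+5]; wt=np.clip(150-w,0,None); wt[(xx-u)**2+(yy-v)**2>3.2**2]=0
    return (wt*xx).sum()/wt.sum(),(wt*yy).sum()/wt.sum()
for a in range(6):
    t=np.deg2rad(1.1+60*a); P=[.5242+.1*np.cos(t),-.1178+.1*np.sin(t),.093]
    for c,n in((s,'scene'),(d,'side')): 
        q=onz(c,*cen(c,*proj(c,P)),.093); print(a,n,(q-P)[:2]*1000)
```

```text
now 23.25 [0.4735 0.1426 0.2039] jaw yaw -0.30809013698301074 tilt [ 0.0023  0.     -1.    ] w 0.06588355872408987 F [-0.1442 -0.0449 -0.8547] q1,7 [-0.0127 -0.5482]
0 scene [ 0.5011 -0.3939]
0 side [-0.0355 -1.789 ]
1 scene [ 1.1334 -0.5963]
1 side [ 0.5639 -1.7297]
2 scene [ 0.5427 -0.023 ]
2 side [ 0.2092 -1.282 ]
3 scene [0.3257 1.4684]
3 side [-1.4963  0.3867]
4 scene [-0.3256  1.0354]
4 side [ 0.0532 -0.2921]
5 scene [-0.2735  0.2467]
5 side [-0.0051  0.0005]
```

View pics/s10.png

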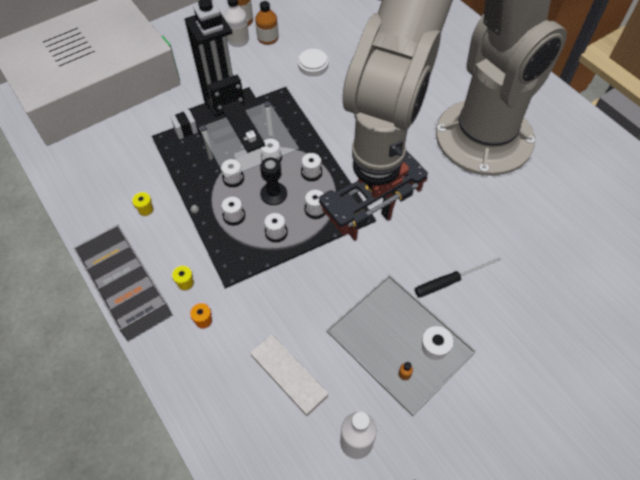

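View pics/d10a.png

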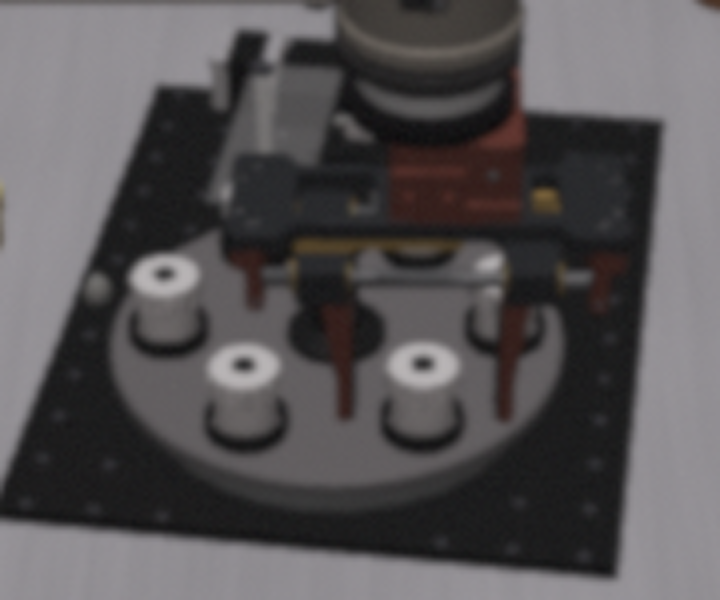

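View pics/s10a.png

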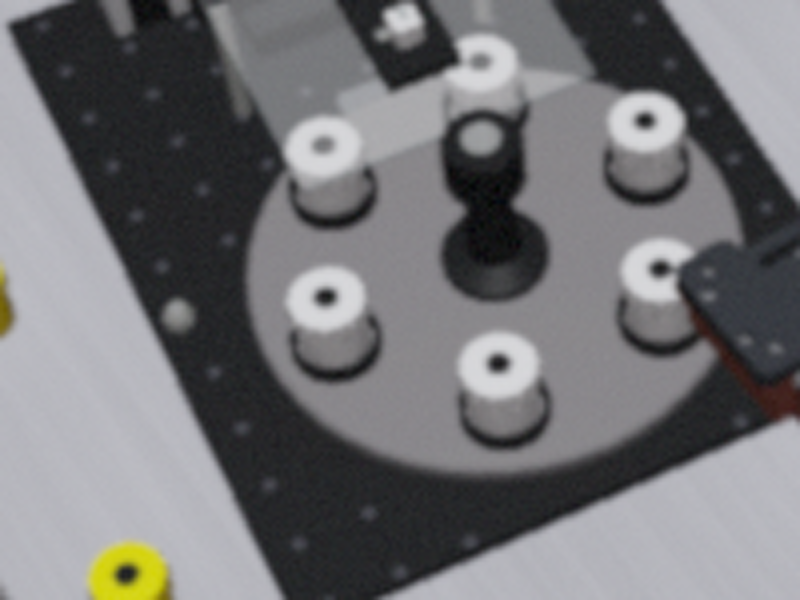

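All six pockets now hold upright cells, with the tops within about 2 mm of the expected centres at full depth. The bystanders look unmoved and the gripper is clear, so I am handing in.

```bash
python3 -c "
from bench import r; print(r.finish_job())"
```

```text
the job is handed in; nothing more can be done
None
```

Both empty pockets now hold a spare white cell, and the job is handed in at about 23 s on the robot's clock.

- **What I did:** I gripped the hand knob from above and turned the carousel about 113° clockwise. That brought both empty pockets to the open side in one turn. I then set a spare into each, lowering it until it lightly touched the pocket floor (about 5 N) before letting go.
- **Cell checks:** The last scene picture shows all six pockets holding upright cells. The two new ones sit within about 2 mm of the expected centres at full-depth height. In the side picture the gripper hid the two cells nearest the shield and part of a third, so for those only the scene picture counts.
- **Other checks:** The jar, vial, screwdriver, carton, bottle, nut and coloured look-alikes appear where they were, judged by eye in the pictures. The highest wrist reading at the end of a move was about 8 N, and the gripper was clear of everything at hand-in. No check failed.

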